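# Dock the pellet dispenser in its cup stand

### The arm

A 6-joint arm with a two-finger parallel gripper is mounted at the origin on the work surface. World frame = base frame: x ahead of the robot, y to its left, z up, the work surface at z = 0. Lengths are in mm, angles in rad, forces in N, time in s.
With the tool pointing down it reaches from about 350 to 725 mm from the base axis. Payload 6 kg.
Tool frame: the origin (TCP) lies on the centre line of the jaws, within the pads' length; the fingertips stand 25 mm ahead of it and the grasp point (between the pads) lies 6 mm ahead of it; z points along the fingers, x is the direction in which the jaws open and shut, and the axes are right-handed (so a half turn about z gives the same grasp; the last joint's range is limited). The gripper opens to 85 mm and grips with 20 to 120 N. Pads are 22 mm wide; open, the fingers measure 114 mm over their backs; the gripper's body (76 mm by 85 mm) begins 54 mm behind the grasp point. The pads swing forward as they close: fully open they stand 13 mm farther back than shut.
Start: joints at [1.639, 0.04, 0.085, 0, -1.615, -0.334], TCP at [157.583, 578.916, 256.261] pointing down, gripper open.
Joint ranges: [-2.56, 2.56], [-1.29, 2.01], [-1.08, 1.49], [-3.29, 1.98], [-2.81, -0.18], [-2.99, 2.99]. Speed limits (rad/s): [2.57, 2.57, 3.01, 3.14, 3.14, 3.14].

### API

Orientations are given as a unit quaternion [w, x, y, z].
In Python, from bench import telemetry, cams, r gives the robot as it stands.
- The arm moves only by the shell command python3 -m handwheel 'ROWS' [FORCE]. ROWS is JSON, a list of rows, each a list of 3 entries, a list of its own where there are three numbers: the gripper command: -1 is shut, 1 is fully open, values between are in proportion, then the shift along the tool's x, y, z in m, then the turn, a rotation vector about the tool's x, y, z in degrees. In form: [[fingers, [x, y, z], [rx, ry, rz]], ...]. A call has 1 to 12 rows; each row is the pose to reach, as a shift and turn from the pose commanded when the call began, along the tool's axes at that moment; what a row does not reach only later rows make up. A row lasts 1/10 s, in which the tool goes at most 50 mm and 8.59 degrees, less where a joint would pass 70% of its speed; a pose out of reach is approached as far as the arm can. A call with a gripper value outside its range is refused whole. The fingers move at their own pace and stop on an object; FORCE is the grip in N (left out, the last holds). Time passes only in rows, so rows that repeat a pose let the fingers close. It gives the time, the measured TCP pose, the force and the opening at its end, in the units of the state.
- telemetry.sense(): the state, without advancing time (a new reading comes with each control period).
- cams.snapshot(name): name is "scene" or "top" or "wrist"; returns a dict with "pixels" (420x560x3 uint8, red, green, blue), "z_map" (420x560 float32, mm along the optical axis (not along the pixel's ray), 0 where there is no reading), "intrinsics" (3x3 intrinsics, pixels), "D" ([k1, k2, p1, p2, k3] as OpenCV has them; the pictures are not rectified), "T" (4x4, takes a point from camera to world coordinates). Camera axes: x right, y up, looking along -z (the intrinsics and any distortion apply to the point x, -y, -z); pixel columns grow to the right and rows downward; lengths in mm; the calibration is good to about 2 mm. A picture is of the moment at which its call begins.
- r.finish_job(): hands the job in, once; it reports no verdict.
The state is a dict: "clock": time; "joints": joint angles; "joint_velocities": joint speeds; "joint_efforts": joint torques, N m; "eef_pos": TCP position; "eef_rot": TCP orientation; "contact_force": force on the tool from outside, world axes, zero at the start; "torque": the same for the moment, N m; "opening": opening from 0.0 (shut) to 1.0 (fully open).
Only numpy, scipy, OpenCV 4.12 (cv2) and the standard library are available. Lean on these libraries where they do the work, as an engineer would, in place of code of your own. Each camera call takes 0.05 s, during which the arm holds its last target. There are 200 camera calls.

### The job

Put the fish-pellet dispenser away: pick up the slender green dispenser with the push button on top and set its rounded base fully home in the white stand whose top is hollowed into a cup (not the flat-topped stand), so that it stands upright there by itself. Set it down rather than dropping it, and do not shift the squat green jar or the aluminium tin.

Things in the scene. Friction and masses are not known exactly. Their poses are not given: they have to be found in the camera images.
- dispenser_center (a point): Centre, 45 mm above the underside, of the loose pellet dispenser: translucent green plastic, round, 50 mm wide, 90 mm tall, 80-170 g, upright (z up). Base rounded, narrowing over its lowest 20 mm to a 28 mm flat; straight side to grip from 20 to 68 mm up; white collar 74-82 mm up and 22 mm white push button (does not move) on top. The squat green jar has no button.
- dock_seat (a point): Centre of the cup's floor in the white dock stand, 30 mm above the shelf, z up. Fixed; egg-cup shape 60 mm high, 84 mm wide at the rim. The cup is 76 mm wide inside at the rim, 30 mm deep, and narrows to a 34 mm floor. The dispenser's base centres itself in it; fully home its centre is about 45 mm above this point. A look-alike stand has a flat, closed top: not that one.
- jar_center (a point): Centre (30 mm above its underside) of a loose squat jar of the same green plastic with a flat white cap, 66 mm in diameter, 60 mm tall, flat bottom, z up. To be left where it is.
- tin_center (a point): Centre (24 mm up) of a loose capped aluminium tin, 71 mm wide, 48 mm tall, z up. To be left where it is. Tin, jar, dispenser, both stands and a glass dish (86 mm wide, 24 mm tall) stand in any order, centres at least 115 mm apart; a feeding ring, spoon and net frame under 25 mm high lie farther out. Nothing in reach is taller than 90 mm.
Things that resemble listed ones, but are neither listed nor needed, are in the scene too. What is shaped like the part that bears dock_seat but blue or pink is not meant.

How it is judged (in metres and radians):
At the end, for the whole second after the job is handed in: The dispenser stands released and at rest in the cup of the dock stand: its centre within 10 mm horizontally of the cup's centre and 35 to 52 mm above the cup's floor, upright within 10 degrees (horizontal distance between dispenser_center and dock_seat below 0.01 m and z of dispenser_center in the frame of dock_seat between 0.035 and 0.052 m and angle between dispenser_center's own z axis and vertical below 0.175 rad and linear speed of dispenser below 0.02 m/s and contact force between dispenser and the fingers below 0.1 N); the robot touches nothing.
It fails at once if the dispenser falls free (faster than 0.6 m/s untouched, a drop of about 2 cm) (linear speed of dispenser above 0.6 m/s and contact force between dispenser and the fingers below 0.05 N).
It fails at once if the jar is shifted by more than 20 mm (distance of jar_center from where it was at the start of the episode above 0.02 m).
It fails at once if the tin is shifted by more than 20 mm (distance of tin_center from where it was at the start of the episode above 0.02 m).
It also fails if it takes over 37 s, if anything falls off the work surface, if the arm or the gripper's body presses on something with over 40 N, if the wrist force passes 120 N, or if a joint passes its speed limit or range.

## Working session

There is one attempt and no reset: what is moved stays moved. The work goes in short steps, Python scripts to look and compute and a shell command to move; the robot and the scene stay as the last step left them, time stands still between calls to the robot, and variables do not carry over. Pictures are saved under pics/ and viewed, about 8 in all and at most 12, crops included, and the job is handed in when it is done.

```bash
ls; mkdir -p pics; cat > h.py <<'E'
import numpy as np, cv2
from bench import telemetry, cams, r
def snap(n,f):
    s=cams.snapshot(n); cv2.imwrite('pics/'+f,s['pixels'][:,:,::-1]); np.savez('pics/'+f+'.npz',**s); return s
def ray(s,u,v):
    p=cv2.undistortPoints(np.array([[[u,v]]],float),np.array(s['intrinsics'],float),np.array(s['D'],float))[0,0]
    T=np.array(s['T']); d=T[:3,:3]@np.array([p[0],-p[1],-1.]); return T[:3,3],d
def onz(s,u,v,z):
    o,d=ray(s,u,v); return o+d*(z-o[2])/d[2]
def cloud(s):
    v,u=np.mgrid[:420,:560]; uv=np.stack([u,v],-1).reshape(-1,1,2).astype(float)
    p=cv2.undistortPoints(uv,np.array(s['intrinsics'],float),np.array(s['D'],float))[:,0]
    z=np.array(s['z_map']).reshape(-1,1); T=np.array(s['T'])
    P=np.hstack([p[:,:1]*z,-p[:,1:]*z,-z])@T[:3,:3].T+T[:3,3]; P[z[:,0]==0]=np.nan
    return P.reshape(420,560,3)
E
python3 - <<'E'
from h import *
a=snap('top','top1.png'); b=snap('scene','scene1.png')
cv2.imwrite('pics/both.png',cv2.resize(np.vstack([a['pixels'],b['pixels']])[:,:,::-1],(400,600)))
for s in(a,b): print(np.round(s['T'],2).tolist())
print(telemetry.sense())
E
```

```text
pics
[[0.02, 0.99, -0.14, 345.43], [-1.0, 0.02, 0.0, -97.01], [0.01, 0.14, 0.99, 1085.35], [0.0, 0.0, 0.0, 1.0]]
[[0.8, -0.5, 0.34, 851.24], [0.6, 0.66, -0.46, -579.64], [0.01, 0.57, 0.82, 979.45], [0.0, 0.0, 0.0, 1.0]]
{'clock': 0.1, 'joints': array([ 1.63868174e+00,  4.07637293e-02,  8.38836491e-02, -4.32762396e-04,
       -1.61549639e+00, -3.33704538e-01]), 'joint_velocities': array([ 0.00065856,  0.00031996,  0.00262857,  0.00119423, -0.00019384,
       -0.00188096]), 'joint_efforts': array([-4.83572556e-03, -3.69346082e+01,  3.48280299e+01,  6.95187047e+00,
       -4.66281650e-03,  4.12208252e-06]), 'eef_pos': array([157.4688417 , 578.69408858, 255.3522223 ]), 'eef_rot': array([-6.16289792e-04, -6.07173006e-01,  7.94569235e-01, -5.39568053e-04]), 'contact_force': array([-0.8126711 ,  0.70640772, -0.69849467]), 'torque': array([ 0.00697441,  0.02051992, -0.01615053]), 'opening': 1.0007177746657194}
```

View pics/top1.png

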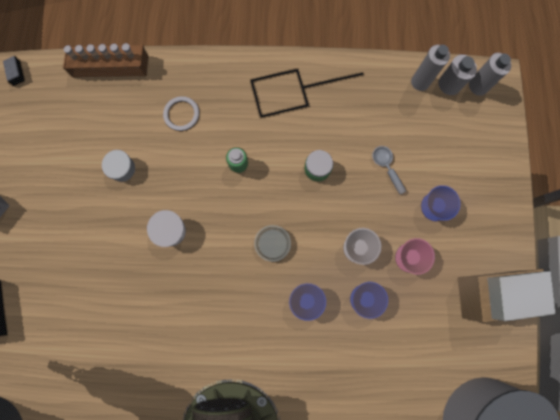

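View pics/scene1.png

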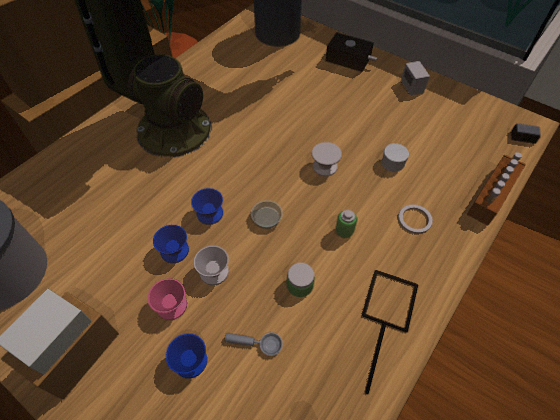

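The top view shows the dispenser at (237,159), the hollow white cup at (363,247) with a pink cup beside it at (415,257), and the jar at (319,165). The tin is at (118,165) and the flat stand at (166,229). In the scene view the dispenser is at (346,223) and the white cup at (211,265).

```bash
python3 - <<'E'
from h import *
a=dict(np.load('pics/top1.png.npz')); b=dict(np.load('pics/scene1.png.npz'))
def fit(P,lo,hi,c,R):
    m=(P[...,2]>lo)&(P[...,2]<hi)&(np.hypot(P[...,0]-c[0],P[...,1]-c[1])<R)
    q=P[m][:,:2]
    if len(q)<8:return len(q)
    (x,y),r_=cv2.minEnclosingCircle(q.astype(np.float32)); return len(q),round(x,1),round(y,1),round(r_,1),np.round(np.median(q,0),1), P[m][:,2].max().round(1)
for n,s in(('top',a),('scene',b)):
    P=cloud(s)
    pts={'top':dict(disp=(237,156),cup=(363,247),jar=(319,158),pink=(415,257),tin=(118,160),flat=(166,229),dish=(274,244),blue=(369,300)),
     'scene':dict(disp=(348,216),cup=(211,262),jar=(301,273),pink=(168,298))}[n]
    for k,(u,v) in pts.items():
        p=P[v,u]; print(n,k,'depth',p.round(1),end=' ')
        lo,hi,R={'disp':(83,95,35),'cup':(54,66,55),'pink':(54,66,55),'blue':(54,66,55),'jar':(55,66,45),'tin':(43,54,50),'flat':(55,66,60),'dish':(18,30,60)}[k]
        print(fit(P,lo,hi,p,R))
# colour masks: rim ellipse of white cup, two views, plane z=60 ; green body of dispenser
for n,s,c,g in(('top',a,(363,247),(237,159)),('scene',b,(211,262),(346,223))):
    h=cv2.cvtColor(s['pixels'],cv2.COLOR_RGB2HSV)
    gm=cv2.inRange(h,(45,80,20),(90,255,255))
    k,l,st,ce=cv2.connectedComponentsWithStats(gm)
    for i in range(1,k):
        if st[i,4]>60: print(n,'green',st[i],ce[i].round(1),onz(s,*ce[i],45).round(1))
E
```

```text
top disp depth [622.5  -5.   91.5] (117, 625.9, -1.5, 16.9, array([625.2,  -2.4]), np.float64(94.1))
top cup depth [ 428.9 -300.8   22.9] (324, 427.8, -293.1, 41.8, array([ 431.7, -300.4]), np.float64(65.6))
top jar depth [ 631.1 -192.5   58.4] (552, 620.2, -192.3, 31.4, array([ 618.8, -192.3]), np.float64(65.9))
top pink depth [ 406.9 -423.9   27.8] (324, 407.6, -418.3, 42.1, array([ 410.8, -423.7]), np.float64(64.6))
top tin depth [621.3 284.2  47.7] (655, 611.9, 289.2, 36.8, array([611.4, 288.9]), np.float64(53.7))
top flat depth [457.8 155.2  56.5] (1022, 459.3, 157.8, 42.2, array([459.3, 157.2]), np.float64(65.2))
top dish depth [433.4 -92.1   5.7] (258, 434.1, -86.8, 42.5, array([436.3, -86.6]), np.float64(29.9))
top blue depth [ 306.1 -314.    27.7] (341, 307.2, -308.7, 41.7, array([ 307.4, -316.1]), np.float64(65.2))
scene disp depth [631.4  -8.   91.1] (76, 626.7, -0.4, 16.5, array([628.1,  -4.1]), np.float64(93.9))
scene cup depth [ 418.3 -285.4   26.9] (251, 429.3, -293.6, 41.8, array([ 416. , -287.3]), np.float64(64.5))
scene jar depth [ 620.6 -190.6   59.6] (512, 621.6, -194.3, 31.4, array([ 621.9, -195.2]), np.float64(65.3))
scene pink depth [ 401.2 -414.3   25.7] (320, 408.4, -416.1, 41.9, array([ 396.5, -415.1]), np.float64(64.9))
top green [229 157  17  14  94] [238.8 165.3] [613.1  -5.8  45. ]
scene green [150   0  13  13  88] [157.    3.7] [-480.   408.6   45. ]
scene green [165   0   9  34  64] [170.   12.6] [-399.9  397.3   45. ]
scene green [505   0  27  28 285] [514.   10.2] [ 622.  1183.6   45. ]
scene green [338 212  19  15  81] [346.9 220.7] [625.4   7.6  45. ]
scene green [288 280  26  15  97] [299.8 288.3] [ 637.3 -217.8   45. ]
```

```bash
python3 -m handwheel '[[1,[0.22,-0.30,0.03],[0,0,0]],[1,[0.22,-0.30,0.03],[0,0,0]],[1,[0.22,-0.30,0.03],[0,0,0]],[1,[0.22,-0.30,0.03],[0,0,0]],[1,[0.22,-0.30,0.03],[0,0,0]],[1,[0.22,-0.30,0.03],[0,0,0]],[1,[0.44,-0.603,0.05],[0,0,0]],[1,[0.44,-0.603,0.05],[0,0,0]],[1,[0.44,-0.603,0.05],[0,0,0]],[1,[0.44,-0.603,0.05],[0,0,0]],[1,[0.44,-0.603,0.05],[0,0,0]],[1,[0.44,-0.603,0.05],[0,0,0]]]' 30
cat >> h.py <<'E'
from scipy.spatial.transform import Rotation as Ro
def to(x,y,z):
    s=telemetry.sense(); q=s['eef_rot']; R=Ro.from_quat([q[1],q[2],q[3],q[0]])
    print('t',round(s['clock'],2),'pos',s['eef_pos'].round(1),'zaxis',R.as_matrix()[:,2].round(3),'xaxis',R.as_matrix()[:,0].round(3),'j',s['joints'].round(2),'F',s['contact_force'].round(1),'op',round(s['opening'],3))
    print('tool shift mm',R.inv().apply(np.array([x,y,z])-s['eef_pos']).round(1))
E
python3 -c "from h import *; to(625,-3,180)"
```

```text
clock: 1.3
eef_pos: [532.1, 109.4, 214.5]
eef_rot: [-0.0, -0.607, 0.795, 0.0]
contact_force: [-0.0, 0.8, 0.9]
opening: 0.997
t 1.3 pos [532.1 109.4 214.5] zaxis [-0.  0. -1.] xaxis [-0.263 -0.965 -0.   ] j [ 0.57 -0.11 -0.14 -0.   -1.54  0.73] F [-0.   0.8  0.9] op 0.997
tool shift mm [  84.1 -119.2   34.5]
```

```bash
python3 -m handwheel '[[1,[0.084,-0.119,0.034],[0,0,0]],[1,[0.084,-0.119,0.034],[0,0,0]],[1,[0.084,-0.119,0.034],[0,0,0]],[1,[0.084,-0.119,0.034],[0,0,0]],[1,[0.084,-0.119,0.034],[0,0,0]],[1,[0.084,-0.119,0.034],[0,0,0]],[1,[0.084,-0.119,0.034],[0,0,0]]]'
python3 - <<'E'
from h import *
to(625,-3,60)
s=snap('wrist','w1.png'); P=cloud(s)
print(s['T'].round(2).tolist())
for lo,hi in((84,96),(20,66)):
    m=(P[...,2]>lo)&(P[...,2]<hi)&(np.hypot(P[...,0]-625,P[...,1]+3)<40)
    if m.sum()>8:
        q=P[m][:,:2]; print(lo,m.sum(),cv2.minEnclosingCircle(q.astype(np.float32)),P[m].max(0),P[m].min(0))
E
```

```text
clock: 2.0
eef_pos: [623.8, 0.2, 181.9]
eef_rot: [0.001, -0.608, 0.794, -0.0]
contact_force: [0.1, 0.2, 0.1]
opening: 1.0
t 2.0 pos [6.238e+02 2.000e-01 1.819e+02] zaxis [ 0.002  0.    -1.   ] xaxis [-0.261 -0.965 -0.001] j [ 0.32  0.11  0.02  0.   -1.48  0.99] F [0.1 0.2 0.1] op 1.0
tool shift mm [  2.8  -1.8 121.9]
[[-0.26, 0.92, 0.3, 701.27], [-0.97, -0.25, -0.08, -21.94], [-0.0, -0.31, 0.95, 299.28], [0.0, 0.0, 0.0, 1.0]]
84 692 ((626.79541015625, -1.2900506258010864), 10.744244575500488) [637.46549866   9.42394346  91.58281191] [616.23612857 -11.86634973  84.06754277]
20 543 ((635.24560546875, -3.759793281555176), 23.20154571533203) [651.60105993  18.52485717  65.9822676 ] [628.70091582 -26.04444271  20.26611399]
```

View pics/w1.png

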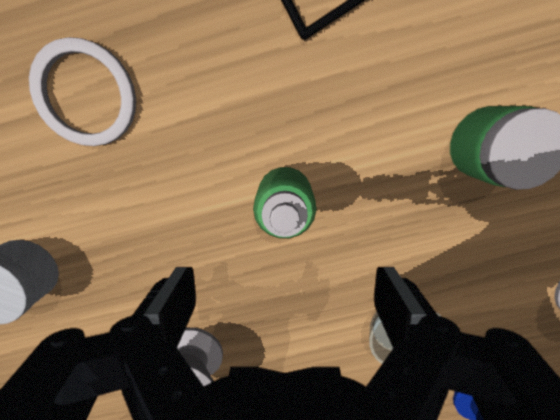

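The wrist view shows the dispenser's button at (285,215), centred between the jaws, and the measured button radius is 10.7 mm as expected. It is clear to descend.

```bash
python3 -m handwheel '[[1,[0.001,-0.003,0.02],[0,0,0]],[1,[0.001,-0.003,0.045],[0,0,0]],[1,[0.001,-0.003,0.07],[0,0,0]],[1,[0.001,-0.003,0.095],[0,0,0]],[1,[0.001,-0.003,0.112],[0,0,0]],[1,[0.001,-0.003,0.122],[0,0,0]],[1,[0.001,-0.003,0.122],[0,0,0]],[1,[0.001,-0.003,0.122],[0,0,0]],[1,[0.001,-0.003,0.122],[0,0,0]]]'
python3 - <<'E'
from h import *
to(626.5,-1.5,60)
s=snap('scene','s2.png'); cv2.imwrite('pics/s2c.png',cv2.resize(s['pixels'][130:310,250:450,::-1],None,fx=3,fy=3,interpolation=2))
E
```

```text
clock: 2.95
eef_pos: [627.4, -2.4, 60.6]
eef_rot: [0.001, -0.607, 0.794, -0.001]
contact_force: [0.6, 0.8, -0.2]
opening: 0.999
t 2.95 pos [627.4  -2.4  60.6] zaxis [ 0.003  0.    -1.   ] xaxis [-0.262 -0.965 -0.001] j [ 0.31  0.17 -0.13  0.   -1.26  0.99] F [ 0.6  0.8 -0.2] op 0.999
tool shift mm [-0.6  1.1  0.6]
```

View pics/s2c.png

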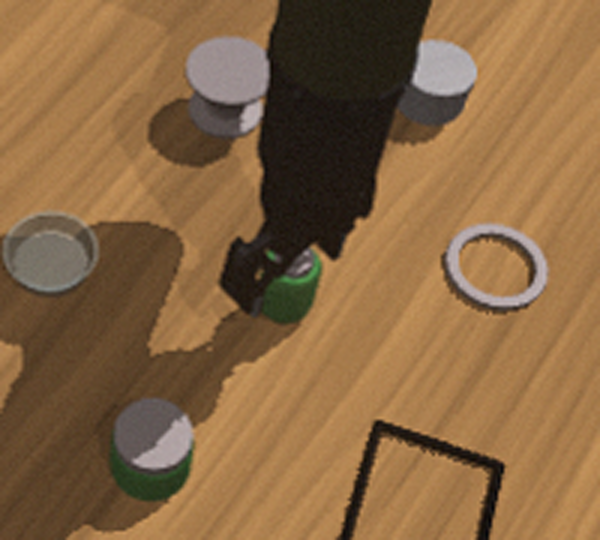

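The jaws straddle the upright dispenser, whose body is at (290,290) in the crop, and the jar is untouched. Closing on it.

```bash
python3 -m handwheel '[[-1,[0,0,0],[0,0,0]],[-1,[0,0,0],[0,0,0]],[-1,[0,0,0],[0,0,0]],[-1,[0,0,0],[0,0,0]],[-1,[0,0,0],[0,0,0]],[-1,[0,0,0],[0,0,0]],[-1,[0,0,0],[0,0,0]],[-1,[0,0,0],[0,0,0]],[-1,[0,0,0],[0,0,0]],[-1,[0,0,0],[0,0,0]]]' 45; python3 -m handwheel '[[-1,[0,0,0],[0,0,0]],[-1,[0,0,-0.01],[0,0,0]],[-1,[0,0,-0.03],[0,0,0]],[-1,[0,0,-0.06],[0,0,0]],[-1,[0,0,-0.09],[0,0,0]],[-1,[0,0,-0.12],[0,0,0]],[-1,[0,0,-0.13],[0,0,0]],[-1,[0,0,-0.13],[0,0,0]],[-1,[0,0,-0.13],[0,0,0]]]'
python3 - <<'E'
from h import *
to(428.5,-293.3,190)
for n in('scene','wrist'):
    s=snap(n,n+'3.png'); P=cloud(s); p=telemetry.sense()['eef_pos']
    h=cv2.cvtColor(s['pixels'],cv2.COLOR_RGB2HSV); m=(cv2.inRange(h,(45,80,15),(90,255,255))>0)&(np.hypot(P[...,0]-p[0],P[...,1]-p[1])<50)&(P[...,2]>70)
    if m.any(): print(n,m.sum(),P[m].min(0).round(1),P[m].max(0).round(1))
E
```

```text
clock: 4.0
eef_pos: [627.0, -2.7, 59.5]
eef_rot: [0.0, -0.607, 0.795, -0.0]
contact_force: [-0.3, 0.8, 5.2]
opening: 0.574
clock: 4.9
eef_pos: [626.0, -2.6, 186.9]
eef_rot: [-0.001, -0.607, 0.795, 0.001]
contact_force: [0.7, 0.4, -0.7]
opening: 0.572
t 4.9 pos [626.   -2.6 186.9] zaxis [-0.003  0.    -1.   ] xaxis [-0.263 -0.965  0.001] j [ 0.31  0.11  0.04 -0.   -1.5   0.99] F [ 0.7  0.4 -0.7] op 0.572
tool shift mm [332.4 114.1  -2.6]
scene 113 [608.1 -33.3 150.1] [651.6  21.3 228.5]
wrist 7957 [605.1 -52.7 141.6] [650.4  45.1 257.1]
```

View pics/wrist3.png

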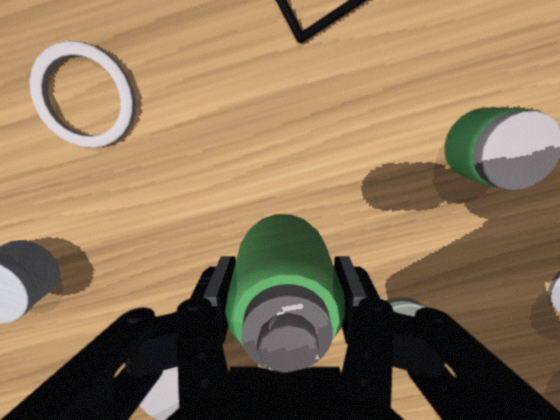

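The dispenser is held straight between the pads at about (288,300), and the opening of 0.572 is about 49 mm, matching its width. Carrying it over the cup.

```bash
python3 -m handwheel '[[-1,[0.015,0.005,0],[0,0,0]],[-1,[0.05,0.017,0],[0,0,0]],[-1,[0.085,0.029,0],[0,0,0]],[-1,[0.12,0.041,0],[0,0,0]],[-1,[0.155,0.053,0],[0,0,0]],[-1,[0.19,0.065,0],[0,0,0]],[-1,[0.225,0.077,0],[0,0,0]],[-1,[0.26,0.089,0],[0,0,0]],[-1,[0.29,0.1,0],[0,0,0]],[-1,[0.315,0.108,0],[0,0,0]],[-1,[0.328,0.113,0],[0,0,0]],[-1,[0.332,0.114,0],[0,0,0]]]'
python3 -m handwheel '[[-1,[0,0,0],[0,0,0]],[-1,[0,0,0],[0,0,0]],[-1,[0,0,0],[0,0,0]]]'
python3 - <<'E'
from h import *
to(428.5,-293.3,90)
s=snap('wrist','w4.png'); P=cloud(s)
m=(P[...,2]>56)&(P[...,2]<66)&(np.hypot(P[...,0]-428.5,P[...,1]+293)<55)
q=P[m][:,:2]
def cf(q):
    A=np.c_[2*q,np.ones(len(q))]; c=np.linalg.lstsq(A,(q**2).sum(1),rcond=None)[0]; return c[:2],np.sqrt(c[2]+c[:2]@c[:2])
print(len(q),cf(q),q.min(0),q.max(0))
E
```

```text
clock: 6.2
eef_pos: [428.2, -294.1, 188.4]
eef_rot: [-0.0, -0.606, 0.795, 0.0]
contact_force: [-0.8, 0.6, -0.5]
opening: 0.577
clock: 6.5
eef_pos: [429.9, -292.4, 188.7]
eef_rot: [-0.0, -0.608, 0.794, 0.0]
contact_force: [0.1, 0.2, -0.9]
opening: 0.58
t 6.5 pos [ 429.9 -292.4  188.7] zaxis [-0.  0. -1.] xaxis [-0.261 -0.965 -0.   ] j [-0.21 -0.17 -0.24 -0.   -1.5   1.52] F [ 0.1  0.2 -0.9] op 0.58
tool shift mm [ 1.2  1.1 98.7]
1283 (array([ 429.23706329, -293.05594139]), np.float64(38.557969706172166)) [ 396.03122351 -334.22537206] [ 470.10372557 -251.75280086]
```

View pics/w4.png

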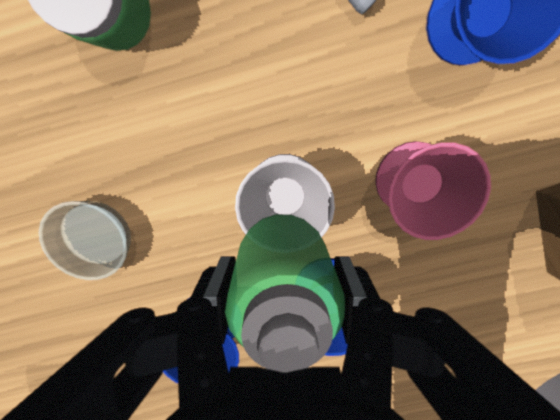

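The cup at (285,200) is open and empty, and it lies directly below. The circle fit and extents put its centre at about (428.8, -293.1), in agreement with the earlier views. Lowering.

```bash
python3 -m handwheel '[[-1,[0.001,0.001,0.01],[0,0,0]],[-1,[0.001,0.001,0.03],[0,0,0]],[-1,[0.001,0.001,0.05],[0,0,0]],[-1,[0.001,0.001,0.065],[0,0,0]],[-1,[0.001,0.001,0.078],[0,0,0]],[-1,[0.001,0.001,0.085],[0,0,0]],[-1,[0.001,0.001,0.089],[0,0,0]],[-1,[0.001,0.001,0.091],[0,0,0]],[-1,[0.001,0.001,0.091],[0,0,0]],[-1,[0.001,0.001,0.091],[0,0,0]]]'
python3 -c "from h import *; to(428.8,-293.1,90)"
```

```text
clock: 7.55
eef_pos: [428.5, -294.0, 98.6]
eef_rot: [0.0, -0.607, 0.795, -0.001]
contact_force: [-0.2, 0.5, -0.6]
opening: 0.577
t 7.55 pos [ 428.5 -294.    98.6] zaxis [ 0.001 -0.001 -1.   ] xaxis [-0.263 -0.965  0.   ] j [-0.21 -0.14 -0.38  0.   -1.33  1.52] F [-0.2  0.5 -0.6] op 0.577
tool shift mm [-0.9 -0.   8.6]
```

```bash
python3 -m handwheel '[[-1,[0,0,0.002],[0,0,0]],[-1,[0,0,0.003],[0,0,0]],[-1,[0,0,0.004],[0,0,0]],[-1,[0,0,0.005],[0,0,0]],[-1,[0,0,0.006],[0,0,0]],[-1,[0,0,0.006],[0,0,0]]]'; python3 -m handwheel '[[-1,[0,0,0.001],[0,0,0]],[-1,[0,0,0.002],[0,0,0]],[-1,[0,0,0.002],[0,0,0]]]'
```

```text
clock: 8.15
eef_pos: [428.1, -293.8, 91.7]
eef_rot: [-0.0, -0.607, 0.795, 0.0]
contact_force: [0.7, 0.8, 0.6]
opening: 0.576
clock: 8.45
eef_pos: [428.1, -293.8, 89.7]
eef_rot: [-0.0, -0.607, 0.795, 0.0]
contact_force: [-0.1, 0.7, -1.1]
opening: 0.576
```

```bash
python3 -m handwheel '[[-1,[0,0,0.001],[0,0,0]],[-1,[0,0,0.001],[0,0,0]],[-1,[0,0,0.001],[0,0,0]]]';python3 -m handwheel '[[-1,[0,0,0.001],[0,0,0]],[-1,[0,0,0.001],[0,0,0]],[-1,[0,0,0.001],[0,0,0]]]'
```

```text
clock: 8.75
eef_pos: [428.2, -293.8, 88.9]
eef_rot: [-0.0, -0.607, 0.795, -0.0]
contact_force: [-0.2, -0.2, -0.8]
opening: 0.576
clock: 9.05
eef_pos: [428.2, -293.8, 87.9]
eef_rot: [-0.0, -0.607, 0.795, -0.0]
contact_force: [0.2, -0.1, -0.2]
opening: 0.573
```

```bash
python3 -m handwheel '[[-1,[0,0,0.001],[0,0,0]],[-1,[0,0,0.001],[0,0,0]],[-1,[0,0,0.001],[0,0,0]]]';python3 -m handwheel '[[-1,[0,0,0.001],[0,0,0]],[-1,[0,0,0.001],[0,0,0]],[-1,[0,0,0.001],[0,0,0]]]'
```

```text
clock: 9.35
eef_pos: [428.2, -293.8, 86.8]
eef_rot: [-0.0, -0.607, 0.795, -0.0]
contact_force: [-0.2, -0.8, -1.1]
opening: 0.574
clock: 9.65
eef_pos: [428.2, -293.8, 85.9]
eef_rot: [-0.0, -0.607, 0.795, -0.0]
contact_force: [0.4, 0.8, -1.9]
opening: 0.573
```

```bash
python3 - <<'E'
from h import *
to(428.8,-293.1,86)
s=snap('scene','s5.png'); cv2.imwrite('pics/s5c.png',cv2.resize(s['pixels'][190:320,130:300,::-1],None,fx=4,fy=4,interpolation=2))
E
```

```text
t 9.65 pos [ 428.2 -293.8   85.9] zaxis [ 0. -0. -1.] xaxis [-0.263 -0.965  0.   ] j [-0.21 -0.13 -0.39  0.   -1.31  1.52] F [ 0.4  0.8 -1.9] op 0.573
tool shift mm [-0.8 -0.4 -0.1]
```

View pics/s5c.png

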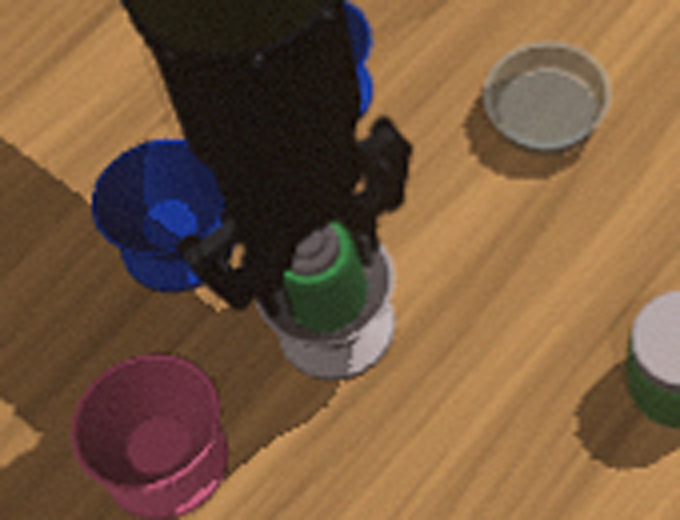

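The dispenser is upright inside the white cup, its base hidden below the rim, with the collar and button at about (315,245) in the crop. Next I check its height from the depth map.

```bash
python3 - <<'E'
from h import *
for n in('scene5','wrist'):
    s=dict(np.load('pics/s5.png.npz')) if n=='scene5' else snap('wrist','w6.png'); P=cloud(s)
    px=s['pixels'].astype(int); sat=px.max(2)-px.min(2)
    near=np.hypot(P[...,0]-428.5,P[...,1]+293.3)<30
    m=near&(P[...,2]>100)&(P[...,2]<130)&(px.max(2)>50)
    z=P[m][:,2]; print(n,m.sum(),np.percentile(z,[5,25,50,75,90,97]).round(1), np.histogram(z,np.arange(100,131,2))[0])
    t=m&(P[...,2]>116)&(P[...,2]<126); 
    if t.sum()>8: print(cv2.minEnclosingCircle(P[t][:,:2].astype(np.float32)))
# reference from before grasp: button top reading
for f in('w1.png',):
    s=dict(np.load('pics/'+f+'.npz')); P=cloud(s); m=np.hypot(P[...,0]-626.5,P[...,1]+1.5)<9; print('ref top',np.median(P[m][:,2]))
s=dict(np.load('pics/w4.png.npz')); P=cloud(s); m=np.hypot(P[...,0]-428.7,P[...,1]+293)<12; print('held top/cup floor hist',np.histogram(P[m][:,2],np.arange(20,240,5)))
E
```

```text
scene5 153 [100.4 102.7 107.4 111.4 116.5 118. ] [33 20  8 21 24 12  4  9 17  4  1  0  0  0  0]
((431.14727783203125, -295.82177734375), 9.858354568481445)
wrist 7656 [100.4 105.4 108.5 115.6 116.4 116.9] [1476  239  260 1057 1785  195  218 1049 1377    0    0    0    0    0
    0]
((427.98193359375, -295.83831787109375), 10.58265495300293)
ref top 236.34307392226856
held top/cup floor hist (array([  75,  423,    0,    0,    0,    0,    0,    0,    0,    0,    0,
          0,    0,    0,    0,    0,    0,    0,    0,    0,    0,    0,
          0,    0,    0,    0,    0,    0,    0,    0,    0,    0,    0,
          0,    0,    0,    0,    8,  631, 2521,   73,    0,    0]), array([ 20,  25,  30,  35,  40,  45,  50,  55,  60,  65,  70,  75,  80,
        85,  90,  95, 100, 105, 110, 115, 120, 125, 130, 135, 140, 145,
       150, 155, 160, 165, 170, 175, 180, 185, 190, 195, 200, 205, 210,
       215, 220, 225, 230, 235]))
```

```bash
python3 -m handwheel '[[-1,[0,0,0.001],[0,0,0]],[-1,[0,0,0.001],[0,0,0]],[-1,[0,0,0.001],[0,0,0]]]';python3 -m handwheel '[[-1,[0,0,0.001],[0,0,0]],[-1,[0,0,0.001],[0,0,0]],[-1,[0,0,0.001],[0,0,0]]]'; python3 - <<'E'
from h import *
s=dict(np.load('pics/w4.png.npz')); P=cloud(s); q=P[np.hypot(P[...,0]-428.7,P[...,1]+293)<12][:,2]; print('floor',np.median(q[q<60]),'held top',np.percentile(q[q>60],[50,90]))
s=snap('wrist','w7.png'); P=cloud(s); q=P[np.hypot(P[...,0]-428.2,P[...,1]+294)<9][:,2]; print('top now',np.median(q))
E
```

```text
clock: 10.05
eef_pos: [428.5, -293.9, 85.5]
eef_rot: [0.0, -0.607, 0.795, -0.0]
contact_force: [-1.4, 0.2, 3.1]
opening: 0.577
clock: 10.35
eef_pos: [428.7, -294.0, 85.5]
eef_rot: [0.0, -0.607, 0.794, -0.001]
contact_force: [-1.7, 3.0, 8.5]
opening: 0.578
floor 25.668398054923472 held top [218.84023124 237.9674172 ]
top now 115.90089083092397
```

Contact came at TCP z 85.5 with 8.5 N upward. The button top is 90 mm above the measured cup floor, so the base is home. Releasing gently.

```bash
python3 -m handwheel '[[0.18,[0,0,-0.001],[0,0,0]],[0.22,[0,0,-0.001],[0,0,0]],[0.28,[0,0,-0.001],[0,0,0]],[0.35,[0,0,-0.001],[0,0,0]],[0.45,[0,0,-0.001],[0,0,0]],[0.5,[0,0,-0.001],[0,0,0]],[0.5,[0,0,-0.001],[0,0,0]],[0.5,[0,0,-0.001],[0,0,0]]]' 20
python3 - <<'E'
from h import *
to(428,-294,200)
s=snap('wrist','w8.png'); P=cloud(s); q=P[np.hypot(P[...,0]-428.2,P[...,1]+294)<30]; q=q[(q[:,2]>112)&(q[:,2]<125)]; print('top',np.median(q[:,2]),cv2.minEnclosingCircle(q[:,:2].astype(np.float32)))
E
```

```text
clock: 11.2
eef_pos: [428.2, -293.8, 84.9]
eef_rot: [-0.0, -0.607, 0.795, -0.0]
contact_force: [0.5, 0.0, 0.2]
opening: 0.753
t 11.2 pos [ 428.2 -293.8   84.9] zaxis [-0. -0. -1.] xaxis [-0.263 -0.965  0.   ] j [-0.21 -0.13 -0.39  0.   -1.31  1.52] F [0.5 0.  0.2] op 0.753
tool shift mm [ 2.000e-01  1.000e-01 -1.151e+02]
top 115.45562363935728 ((434.1579895019531, -285.42169189453125), 19.61479949951172)
```

View pics/w8.png

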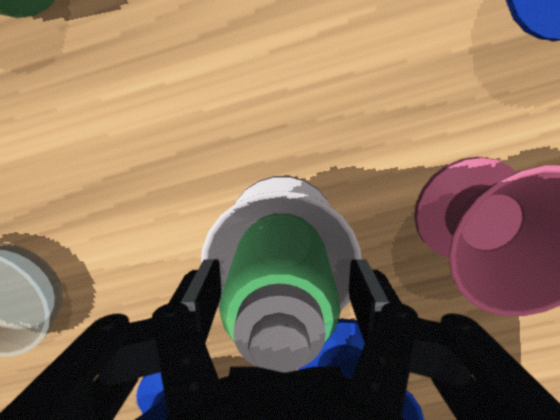

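The fingers stand clear on both sides of the dispenser, which is upright and centred in the cup with its button at (285,335). Opening further and retreating straight up.

```bash
python3 -m handwheel '[[0.6,[0,0,-0.003],[0,0,0]],[0.6,[0,0,-0.015],[0,0,0]],[0.6,[0,0,-0.04],[0,0,0]],[0.6,[0,0,-0.07],[0,0,0]],[0.6,[0,0,-0.1],[0,0,0]],[0.6,[0,0,-0.13],[0,0,0]],[0.6,[0,0,-0.15],[0,0,0]],[0.6,[0,0,-0.15],[0,0,0]],[0.6,[0,0,-0.15],[0,0,0]]]'
python3 - <<'E'
from h import *
to(428,-294,200)
for n in('wrist','scene'):
    s=snap(n,n+'9.png'); P=cloud(s)
    for lo,hi in((108,123),):
        q=P[np.hypot(P[...,0]-428.5,P[...,1]+293.3)<35]; q=q[(q[:,2]>lo)&(q[:,2]<hi)]; print(n,'button',len(q),np.percentile(q[:,2],[50,90]),cv2.minEnclosingCircle(q[:,:2].astype(np.float32)))
    for k,c,lo,hi in(('cup',(428.5,-293.3),55,64),('jar',(621,-193),55,66),('tin',(612,289),43,54)):
        q=P[np.hypot(P[...,0]-c[0],P[...,1]-c[1])<48]; q=q[(q[:,2]>lo)&(q[:,2]<hi)]
        if len(q)>50: print(n,k,cv2.minEnclosingCircle(q[:,:2].astype(np.float32)))
cv2.imwrite('pics/s9c.png',cv2.resize(s['pixels'][130:340,120:440,::-1],None,fx=2,fy=2))
E
```

```text
clock: 12.15
eef_pos: [428.4, -293.8, 235.9]
eef_rot: [0.001, -0.607, 0.795, -0.001]
contact_force: [1.2, -0.0, -0.5]
opening: 0.8
t 12.15 pos [ 428.4 -293.8  235.9] zaxis [ 0.002 -0.    -1.   ] xaxis [-0.263 -0.965 -0.   ] j [-0.21 -0.18 -0.16 -0.   -1.59  1.52] F [ 1.2 -0.  -0.5] op 0.8
tool shift mm [ 0.3  0.3 35.9]
wrist button 787 [115.12876784 116.27966676] ((428.633056640625, -292.6740417480469), 16.816234588623047)
wrist cup ((428.7737121582031, -292.6992492675781), 41.50111770629883)
wrist jar ((618.8013916015625, -193.4710693359375), 31.212589263916016)
scene button 121 [113.65388529 117.37743406] ((429.4062194824219, -293.7548828125), 17.159074783325195)
scene cup ((429.03216552734375, -293.57342529296875), 41.411346435546875)
scene jar ((620.8388061523438, -194.6612091064453), 31.34225845336914)
scene tin ((614.1370849609375, 288.8890686035156), 38.472084045410156)
```

View pics/s9c.png

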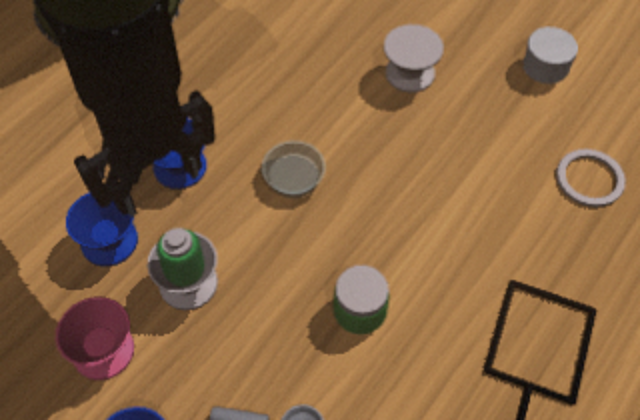

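The dispenser stands upright in the white cup at (180,260) in the crop with the gripper clear above it, and the jar and tin are where they were. Handing in.

```bash
python3 -c "from bench import r; print(r.finish_job())"
```

```text
the job is handed in; nothing more can be done
None
```

I picked up the dispenser by its straight side, lowered it into the hollow white stand until I felt contact (8.5 N), and released it there. I then backed the gripper off straight up and handed the job in at about 12 s of robot time; no verdict is reported.

**Last checks:**
- **Centring and tilt:** the top of the dispenser (collar and button) and the cup's rim were within about 0.5 mm of each other horizontally in both the wrist and scene views. That means it stands centred and upright.
- **Jar and tin:** both were within about 2.5 mm of their first measured positions, which is within measuring error. I never touched either.
- **Robot:** the gripper was about 150 mm above its release height, touching nothing.

**One disagreement:** contact came about 4 mm lower than I expected from the stated 30 mm floor height. The wrist camera agreed with the lower value, reading the floor at 25.7 mm and the button top at 115.9 mm while it was still gripped. That is the dispenser's full 90 mm, so I took it as fully home.

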